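Slide the dust filter into its housing

TASK

Take the pleated dust filter from the bench and slide it flat, one end first, into the mouth of the grey filter housing until it is fully home against the back stop, then let go of it. Leave the small carton and the loose circuit board where they lie.

Things in the scene. Friction and masses are not known exactly. Their poses are not given: they have to be found in the camera images.
- filter_cassette: Dust filter: off-white frame with pleats, 48 x 90 x 18 mm, loose, about 35 g, lying flat on the bench. Origin: centre of its underside; y along the 90 mm length, x across the 48 mm width, z up. Both ends are alike, either may go in first. Grasp it across the 48 mm width, near the end that stays outside (about 27 mm from its centre).
- filter_housing: Grey plastic case fixed to the bench, slatted roof, 40 mm high, one open end roughly towards the robot. Filter slides in level along +x. Origin: on the bench below a home filter's centre; z up. Back stop at x=+45 mm. Inside 56 mm wide, floor 3 and roof 30 mm above the bench, from x=+7; flares to 74 mm wide at x=-8. Outside only a 3 mm thick base: 92 mm wide to x=-15, then 34 mm wide to x=-42.
- fuse_box: Bystander: small closed off-white carton with a blue top, 40 x 62 x 30 mm, standing loose on the bench. Origin: centre of its underside; y along the 62 mm.
- spare_board: Bystander: bare green circuit board with small parts on it, 42 x 70 x 10 mm, lying loose on the bench. Origin: centre of its underside; y along the 70 mm.
Not all that is in view belongs to the job. What is shaped like the filter_cassette but yellow is not meant.

How it is judged:
At the end, for the whole second after the job is handed in: The filter lies level (within 10 degrees) and at rest on the floor of the housing, its length along the housing's (within 10 degrees), and its end is within 12 mm of the back stop (x of filter_cassette in the frame of filter_housing between -0.012 and 0.012 m and y of filter_cassette in the frame of filter_housing between -0.012 and 0.012 m and z of filter_cassette in the frame of filter_housing below 0.012 m and angle between the y axis of filter_cassette and the x axis of filter_housing, either way round below 0.18 rad and angle between filter_cassette's own z axis and vertical below 0.18 rad and linear speed of filter_cassette below 0.02 m/s); the robot touches nothing.
It fails at once if the small carton was displaced by more than 30 mm (distance of fuse_box from where it was at the start of the episode above 0.03 m).
It fails at once if the loose circuit board was displaced by more than 30 mm (distance of spare_board from where it was at the start of the episode above 0.03 m).
It also fails if it takes over 48 s, if anything falls off the work surface, if the arm or the gripper's body presses on something with over 40 N, if the wrist force passes 120 N, or if a joint passes its speed limit or range.

ROBOT

A 6-joint arm with a two-finger parallel gripper is mounted at the origin on a cart in front of the work surface, level with it; the furniture and walls round the work are solid. World frame = base frame: x ahead of the robot, y to its left, z up, the work surface at z = 0. Lengths are in m, angles in rad, forces in N, time in s.
With the tool pointing down it reaches from about 0.325 to 0.775 m from the base axis. Payload 5.5 kg.
Tool frame: the origin (TCP) lies at the centre of the arm's flange, where the gripper is bolted on; the fingertips stand 173 mm ahead of it and the grasp point (between the pads) lies 155 mm ahead of it; z points along the fingers, y is the line along which they close (so a half turn about z gives the same grasp; the last joint's range is limited). The gripper opens to 85 mm and grips with 20 to 120 N. Pads are 22 mm wide; open, the fingers measure 114 mm over their backs; the gripper's body (76 mm by 85 mm) begins 54 mm behind the grasp point. The pads swing forward as they close: fully open they stand 13 mm farther back than shut.
Start: joints at [1.189, 0.091, 1.231, -0, 1.82, -0.057], TCP at [0.191, 0.569, 0.405] pointing down, gripper open.
Joint ranges: [-2.87, 2.87], [-0.86, 2.18], [0.17, 2.46], [-1.51, 4.65], [0.06, 2.69], [-2.65, 2.65]. Speed limits (rad/s): [2.57, 2.57, 3.01, 3.14, 3.14, 3.14].

INTERFACE

Orientations are given as a rotation vector (axis times angle).
In Python, from workcell import sensors, eyes, robot gives the robot as it stands. The module is installed in compiled form; this text tells all that it offers.
- The arm moves only by the shell command python3 -m creep 'ROWS' [OPENING]. ROWS is JSON, one flat list of numbers, 6 for each row, row after row: the shift along the tool's x, y, z each as a share of 50 cm, from -1 to 1, then the turn, a rotation vector about the tool's x, y, z each as a share of 45 degrees, from -1 to 1. In form: [dx, dy, dz, wx, wy, wz, dx, dy, dz, wx, wy, wz, ...]. A call has 1 to 20 rows; each row shifts and turns the commanded pose from where the row before left it, along the tool's axes as they then stand; what a row does not reach is not made up. A row lasts 1/10 s, in which the tool goes at most 50 mm and 8.59 degrees, less where a joint would pass 70% of its speed; a pose out of reach is approached as far as the arm can. A call with a number of a shift or a turn outside -1 to 1 is refused whole. A call with a gripper value outside its range is refused whole. OPENING is the closure, from -1 (fully open) to 1 (shut), set as the call begins (- or left out, the last holds). The fingers move at their own pace and stop on an object; the grip force is fixed at half the most. Time passes only in rows, so rows that do not move let the fingers close. It gives the time, the measured TCP pose, the force, the opening and the grip force at its end, in the units of the state.
- sensors.observe(): the state, without advancing time (a new reading comes with each control period).
- eyes.grab_frame(name): name is "side" or "top"; returns (picture, depth): 400x640x3 uint8, blue, green, red; 400x640 float32, m along the optical axis (not along the pixel's ray), 0 where there is no reading.
- eyes.calibration(name): a dict with "fx", "fy", "cx", "cy" (pixels), "cam_to_world" (4x4, takes a point from camera to world coordinates). Camera axes: x right, y down, z forward; pixel columns grow to the right and rows downward; lengths in m; the calibration is good to about 2 mm. A picture is of the moment at which its call begins. calibration takes no time and is no camera call.
- robot.job_done(): hands the job in; it is judged then, once.
The state is a dict: "t": time; "q": joint angles; "dq": joint speeds; "effort": joint torques, N m; "eef_pos": TCP position; "eef_rot": TCP orientation; "wrist_force": force on the tool from outside, world axes, zero at the start; "ft_torque": the same for the moment, N m; "finger_gap": finger opening in m; "grip_force": force on a finger pad.
Only numpy, scipy, OpenCV 4.12 (cv2) and the standard library are available. Lean on these libraries where they do the work, as an engineer would, in place of code of your own. Each camera call takes 0.05 s, during which the arm holds its last target. There are 200 camera calls.

## Working session

There is one attempt and no reset: what is moved stays moved. The work goes in short steps, Python scripts to look and compute and a shell command to move; the robot and the scene stay as the last step left them, time stands still between calls to the robot, and variables do not carry over. Pictures are saved under pics/ and viewed, at most 10 in all, crops included, and the job is handed in when it is done.

```bash
mkdir -p pics; cat > h.py <<'E'
from workcell import sensors, eyes, robot
import numpy as np, cv2
from scipy.spatial.transform import Rotation as R
def grab(n,tag):
    im,d=eyes.grab_frame(n); cv2.imwrite(f'pics/{tag}.png',im); np.save(f'pics/{tag}.npy',d); return im,d
def pt(n,d,u,v,z=None):
    c=eyes.calibration(n); T=np.array(c['cam_to_world'])
    r=np.array([(u-c['cx'])/c['fx'],(v-c['cy'])/c['fy'],1])
    if z is None:
        p=d[int(v)-1:int(v)+2,int(u)-1:int(u)+2]; s=np.median(p[p>0])
    else: s=(z-T[2,3])/(T[:3,:3]@r)[2]
    return T[:3,:3]@(r*s)+T[:3,3]
E
python3 - <<'E'
from h import *
grab('top','t0'); grab('side','s0')
s=sensors.observe(); print(s['t'],s['eef_pos'],R.from_rotvec(s['eef_rot']).as_matrix().round(3),s['finger_gap'])
for n in('top','side'): print(np.array(eyes.calibration(n)['cam_to_world']).round(3), eyes.calibration(n)['fx'])
E
```

```text
0.1 [0.19147944 0.56867089 0.40365983] [[-0.948  0.319 -0.001]
 [ 0.319  0.948 -0.002]
 [ 0.    -0.002 -1.   ]] 0.08549941290517149
[[ 0.019 -0.996  0.082  0.415]
 [-1.    -0.019  0.006 -0.019]
 [-0.005 -0.082 -0.997  1.098]
 [ 0.     0.     0.     1.   ]] 458.118376097078
[[ 0.958 -0.196  0.208  0.266]
 [-0.286 -0.598  0.749 -0.818]
 [-0.022 -0.777 -0.629  0.706]
 [ 0.     0.     0.     1.   ]] 511.80108538084346
```

View pics/t0.png

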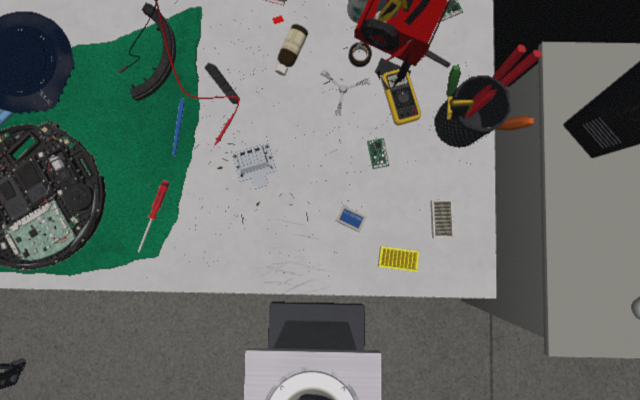

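View pics/s0.png

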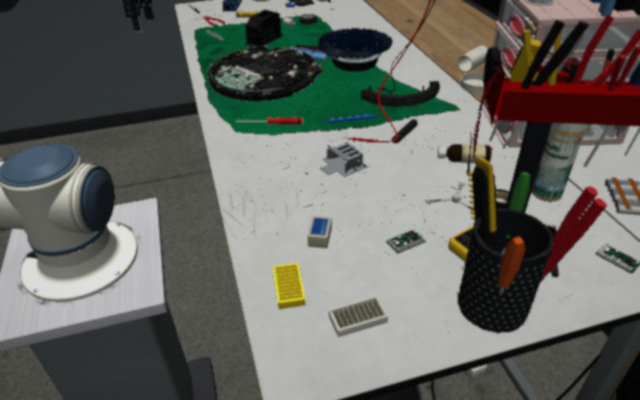

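Candidates, by top-view pixel: off-white pleated part (442,219), yellow lookalike (398,259), carton with blue top (350,218), green board (377,152). The housing is at (254,163). I choose (442,219) and will check it in one close crop together with the housing.

```bash
python3 - <<'E'
from h import *
im=cv2.imread('pics/t0.png')
a=cv2.resize(im[190:250,410:475],None,fx=6,fy=6,interpolation=cv2.INTER_CUBIC)
b=cv2.resize(im[133:193,222:287],None,fx=6,fy=6,interpolation=cv2.INTER_CUBIC)
cv2.imwrite('pics/c0.png',np.hstack([a,b]))
E
```

```text
(no output)
```

View pics/c0.png

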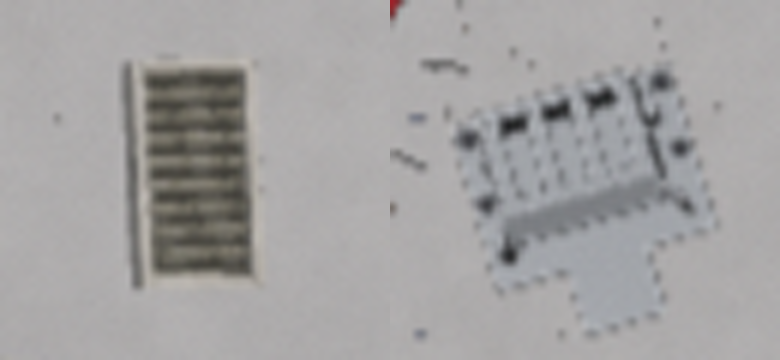

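```bash
python3 - <<'E'
from h import *
d=np.load('pics/t0.npy')
f=lambda x,y,z:pt('top',d,410+(x+.5)/6-.5,190+(y+.5)/6-.5,z)
g=lambda x,y:pt('top',d,222+(x-390+.5)/6-.5,133+(y+.5)/6-.5,.003)
F=[f(132,62,.012),f(250,63,.018),f(260,284,.018),f(144,286,.012)]
print(np.round(F,4)); F=np.array(F)
print('c',F.mean(0)); a=(F[0]+F[1]-F[2]-F[3])/2; print('len',np.linalg.norm(a),'ang',np.degrees(np.arctan2(a[1],a[0])), 'w',np.linalg.norm(F[0]-F[1]))
bl,br,tl,tr=g(497,290),g(717,228),g(590,335),g(662,315)
y=bl-br; print('basew',np.linalg.norm(y),'tongw',np.linalg.norm(tl-tr))
ang=np.degrees(np.arctan2(-y[0],y[1])); x=(bl+br-tl-tr)/2; print('ang',ang,np.degrees(np.arctan2(x[1],x[0])),np.linalg.norm(x))
u=np.array([np.cos(np.radians(ang)),np.sin(np.radians(ang)),0])
print('O',(bl+br)/2+.015*u,(tl+tr)/2+.042*u)
# depth-based filter centre & roof
c=eyes.calibration('top');T=np.array(c['cam_to_world'])
def cloud(u0,u1,v0,v1,zl,zh):
    v,u=np.mgrid[v0:v1,u0:u1];s=d[v,u];P=np.stack([(u-c['cx'])/c['fx']*s,(v-c['cy'])/c['fy']*s,s],-1).reshape(-1,3)[s.ravel()>0]@T[:3,:3].T+T[:3,3]
    return P[(P[:,2]>zl)&(P[:,2]<zh)]
for a,zl,zh in(((420,465,190,248),.01,.03),((222,287,133,193),.03,.05)):
    P=cloud(*a,zl,zh); r=cv2.minAreaRect((P[:,:2]*1000).astype(np.float32)); print(len(P),r,P[:,2].mean())
print('table z',np.median(cloud(290,340,180,200,-.1,.1)[:,2]))
E
```

```text
[[ 0.5109 -0.2754  0.012 ]
 [ 0.5108 -0.3204  0.018 ]
 [ 0.4241 -0.324   0.018 ]
 [ 0.4225 -0.2801  0.012 ]]
c [ 0.46708923 -0.29998635  0.015     ]
len 0.08762702428699358 ang 2.68998254001186 w 0.045384166362193626
basew 0.09164952205990524 tongw 0.029903758382959285
ang 16.96378393838558 17.57957716189976 0.02782704733832033
O [0.57661496 0.14524118 0.003     ] [0.57591269 0.14471429 0.003     ]
587 ((468.07489013671875, -300.04437255859375), (89.88639831542969, 49.97089385986328), 2.3905911445617676) 0.016023237748511037
439 ((597.7499389648438, 152.7484588623047), (56.18699645996094, 76.76887512207031), 17.55413818359375) 0.034259138714354195
table z 0.0004721959215169269
```

The crop shows the off-white pleated filter on the left (corners about (132,62) and (260,284) in the crop). On the right is the housing, with its tongue end at about (626,325) and mouth facing the robot. Filter is at (0.468, -0.300) at 2.5°, housing origin at (0.576, 0.145) at 17.3°.

```bash
python3 -m creep '[-0.0585,-0.054,0,0,0,0,-0.0585,-0.054,0,0,0,0,-0.0585,-0.054,0,0,0,0,-0.0585,-0.054,0,0,0,0,-0.0585,-0.054,0,0,0,0,-0.0585,-0.054,0,0,0,0,-0.0585,-0.054,0,0,0,0,-0.0585,-0.054,0,0,0,0,-0.0585,-0.054,0,0,0,0,-0.0585,-0.054,0,0,0,0,-0.0585,-0.054,0,0,0,0,-0.0585,-0.054,0,0,0,0,0,0,0,0,0,-0.117,0,0,0,0,0,-0.117,0,0,0,0,0,-0.117,0,0,0,0,0,-0.117,0,0,0,0,0,0]' -1
cat > w.py <<'E'
# work out tool-frame shift (shares) and yaw share from the current pose to a world goal
import sys
from h import *
x,y,z,yd=map(float,sys.argv[1:5])  # yd = world angle of tool y, deg
s=sensors.observe(); M=R.from_rotvec(s['eef_rot']).as_matrix(); p=np.array(s['eef_pos'])
a=np.degrees(np.arctan2(M[1,1],M[0,1]))
print('t',s['t'],'pos',p.round(4),'yaw',a.round(2),'z',M[:,2].round(4),'q',np.round(s['q'],2),'F',np.round(s['wrist_force'],1),'gap',s['finger_gap'])
print('share shift',((M.T@(np.array([x,y,z])-p))/.5).round(4),'wz',round(-(yd-a)/45,4))
E
python3 w.py .4405 -.3012 .26 92.5
```

```text
t: 1.8
eef_pos: [0.4207, 0.1495, 0.4043]
eef_rot: [0.068, -3.14, 0.0]
wrist_force: [0.0, -0.4, 0.6]
finger_gap: 0.0852
grip_force: 0.0
t 1.8 pos [0.4207 0.1495 0.4043] yaw 92.49 z [-7.e-04 -2.e-04 -1.e+00] q [ 0.27 -0.32  1.61 -0.    1.85 -1.35] F [ 0.  -0.4  0.6] gap 0.08521250386513789
share shift [-6.000e-04 -9.022e-01  2.887e-01] wz -0.0003
```

```bash
python3 -m creep '[0,-0.07,0.022,0,0,0,0,-0.07,0.022,0,0,0,0,-0.07,0.022,0,0,0,0,-0.07,0.022,0,0,0,0,-0.07,0.022,0,0,0,0,-0.07,0.022,0,0,0,0,-0.07,0.022,0,0,0,0,-0.07,0.022,0,0,0,0,-0.07,0.022,0,0,0,0,-0.07,0.022,0,0,0,0,-0.07,0.022,0,0,0,0,-0.07,0.022,0,0,0,0,-0.062,0.024,0,0,0,0,0,0,0,0,0,0,0,0,0,0,0]'
python3 w.py .4405 -.3012 .174 92.5; python3 - <<'E'
from h import *
a,_=grab('side','s1'); b,_=grab('top','t1')
cv2.imwrite('pics/c1.png',np.hstack([cv2.resize(a[180:380,250:450],(400,400)),cv2.resize(b[170:270,380:480],(400,400))]))
E
```

```text
t: 3.3
eef_pos: [0.4398, -0.3012, 0.2599]
eef_rot: [0.062, -3.14, -0.003]
wrist_force: [0.8, 0.8, -0.3]
finger_gap: 0.0854
grip_force: 0.0
t 3.3 pos [ 0.4398 -0.3012  0.2599] yaw 92.28 z [-0.0014  0.0017 -1.    ] q [-0.66 -0.07  1.65  0.    1.56 -2.28] F [ 0.8  0.8 -0.3] gap 0.08537925498520096
share shift [-0.0017 -0.0004  0.1717] wz -0.0049
```

View pics/c1.png

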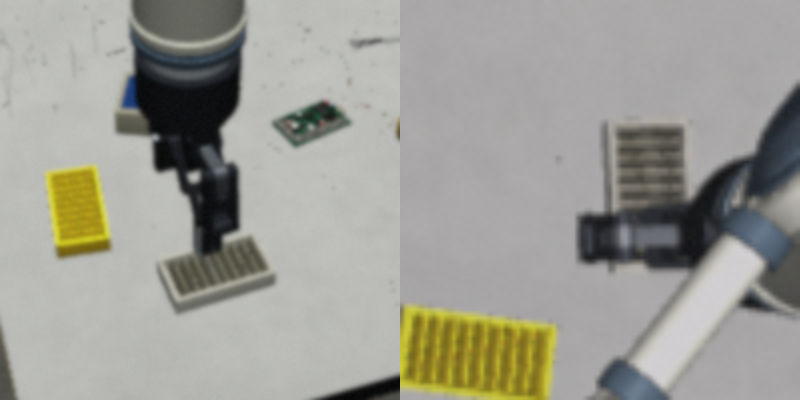

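The fingers straddle the robot-side end of the filter: the left finger is at (600,237) and the filter spans (605–690,122–270) in the right half. The yellow one is clear. I'll descend and grip.

```bash
python3 -m creep '[0,0,0.034,0,0,0,0,0,0.034,0,0,0,0,0,0.034,0,0,0,0,0,0.034,0,0,0,0,0,0.018,0,0,0,0,0,0.0175,0,0,0,0,0,0,0,0,0,0,0,0,0,0,0]' && python3 w.py .4405 -.3012 .174 92.5 && python3 -m creep '[0,0,0,0,0,0,0,0,0,0,0,0,0,0,0,0,0,0,0,0,0,0,0,0,0,0,0,0,0,0,0,0,0,0,0,0,0,0,0,0,0,0,0,0,0,0,0,0]' 1 && python3 w.py .4405 -.3012 .26 92.5
```

```text
t: 4.2
eef_pos: [0.4403, -0.3009, 0.1756]
eef_rot: [-0.068, 3.14, -0.001]
wrist_force: [-0.6, -0.5, 0.3]
finger_gap: 0.0854
grip_force: 0.0
t 4.2 pos [ 0.4403 -0.3009  0.1756] yaw 92.46 z [ 7.e-04 -6.e-04 -1.e+00] q [-0.66 -0.01  1.74 -0.    1.41 -2.28] F [-0.6 -0.5  0.3] gap 0.08537879139020225
share shift [-0.0005 -0.0005  0.0033] wz -0.0008
t: 5.0
eef_pos: [0.4403, -0.3013, 0.176]
eef_rot: [-0.067, 3.139, -0.002]
wrist_force: [-0.4, -0.1, 5.9]
finger_gap: 0.0463
grip_force: 63.6
t 5.0 pos [ 0.4403 -0.3013  0.176 ] yaw 92.44 z [ 0.0014 -0.0012 -1.    ] q [-0.66 -0.01  1.74 -0.    1.41 -2.28] F [-0.4 -0.1  5.9] gap 0.04627199922664943
share shift [-0.0006  0.     -0.1681] wz -0.0012
```

```bash
python3 -m creep '[0,0,-0.015,0,0,0,0,0,-0.04,0,0,0,0,0,-0.05,0,0,0,0,0,-0.05,0,0,0,0,0,-0.05,0,0,0,0,0,0,0,0,-0.11,0,0,0,0,0,-0.11,0,0,0,0,0,-0.11,0,0,0,0,0,0]' && python3 w.py .4643 .1103 .28 107.3
```

```text
t: 5.9
eef_pos: [0.4399, -0.3009, 0.2772]
eef_rot: [0.474, -3.105, -0.001]
wrist_force: [-0.5, 0.1, -0.5]
finger_gap: 0.0467
grip_force: 63.0
t 5.9 pos [ 0.4399 -0.3009  0.2772] yaw 107.34 z [-7.e-04  6.e-04 -1.e+00] q [-0.66 -0.08  1.62  0.    1.59 -2.54] F [-0.5  0.1 -0.5] gap 0.0466747039572436
share shift [-0.2918  0.7705 -0.0051] wz 0.0009
```

```bash
python3 -m creep '[-0.0243,0.0642,0,0,0,0,-0.0243,0.0642,0,0,0,0,-0.0243,0.0642,0,0,0,0,-0.0243,0.0642,0,0,0,0,-0.0243,0.0642,0,0,0,0,-0.0243,0.0642,0,0,0,0,-0.0243,0.0642,0,0,0,0,-0.0243,0.0642,0,0,0,0,-0.0243,0.0642,0,0,0,0,-0.0243,0.0642,0,0,0,0,-0.0243,0.0642,0,0,0,0,-0.0243,0.0642,0,0,0,0,0,0,0,0,0,0,0,0,0,0,0,0]' && python3 w.py .4643 .1103 .190 107.3
```

```text
t: 7.3
eef_pos: [0.4645, 0.1106, 0.2772]
eef_rot: [0.473, -3.105, 0.001]
wrist_force: [-0.1, 0.4, -0.1]
finger_gap: 0.0466
grip_force: 63.0
t 7.3 pos [0.4645 0.1106 0.2772] yaw 107.31 z [-8.e-04 -6.e-04 -1.e+00] q [ 0.16 -0.23  1.76 -0.    1.61 -1.71] F [-0.1  0.4 -0.1] gap 0.04661273420812063
share shift [ 0.0003 -0.0004  0.1744] wz 0.0003
```

```bash
python3 -m creep '[0,0,0.04,0,0,0,0,0,0.04,0,0,0,0,0,0.04,0,0,0,0,0,0.04,0,0,0,0,0,0.026,0,0,0,0,0,0,0,0,0,0,0,0,0,0,0]' && python3 w.py .5505 .1370 .182 107.3;  python3 - <<'E'
from h import *
a,_=grab('side','s2'); b,_=grab('top','t2')
cv2.imwrite('pics/c2.png',np.hstack([cv2.resize(a[110:230,270:390],(400,400),interpolation=2),cv2.resize(b[130:230,220:320],(400,400),interpolation=2)]))
E
```

```text
t: 8.0
eef_pos: [0.4649, 0.1096, 0.1849]
eef_rot: [-0.471, 3.106, -0.0]
wrist_force: [0.3, -1.0, 0.3]
finger_gap: 0.0468
grip_force: 63.0
t 8.0 pos [0.4649 0.1096 0.1849] yaw 107.23 z [ 2.e-04 -1.e-04 -1.e+00] q [ 0.16 -0.17  1.88 -0.    1.43 -1.71] F [ 0.3 -1.   0.3] gap 0.046843371145291766
share shift [-0.1798  0.0016  0.0058] wz -0.0015
```

View pics/c2.png

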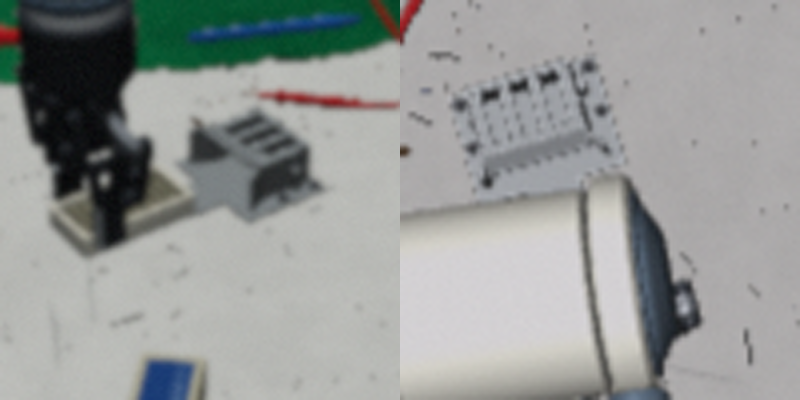

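Left half (side view): the filter is held level, its leading end at about (190,200), in line with the mouth at (215,160). Sliding in.

```bash
python3 -m creep '[-0.015,0.0002,0.0005,0,0,0,-0.015,0.0002,0.0005,0,0,0,-0.015,0.0002,0.0005,0,0,0,-0.015,0.0002,0.0005,0,0,0,-0.015,0.0002,0.0005,0,0,0,-0.015,0.0002,0.0005,0,0,0,-0.015,0.0002,0.0005,0,0,0,-0.015,0.0002,0.0005,0,0,0,-0.015,0,0.0005,0,0,0,-0.015,0,0.0005,0,0,0,0,0,0,0,0,0,0,0,0,0,0,0]' && python3 w.py .5502 .1370 .180 107.3;  python3 - <<'E'
from h import *
a,_=grab('side','s3')
cv2.imwrite('pics/c3.png',cv2.resize(a[110:210,290:400],(660,600),interpolation=2))
E
```

```text
t: 9.3
eef_pos: [0.5361, 0.1332, 0.1818]
eef_rot: [0.473, -3.105, 0.0]
wrist_force: [-0.6, 0.2, -0.3]
finger_gap: 0.0464
grip_force: 63.0
t 9.3 pos [0.5361 0.1332 0.1818] yaw 107.3 z [-4.e-04 -1.e-04 -1.e+00] q [ 0.18  0.04  1.69 -0.    1.42 -1.69] F [-0.6  0.2 -0.3] gap 0.046383461889710285
share shift [-0.0292 -0.0012  0.0036] wz 0.0001
```

View pics/c3.png

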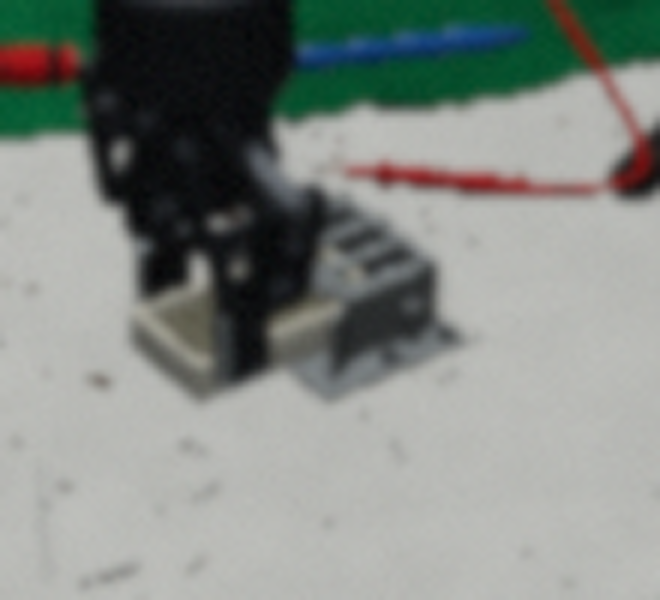

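The filter has entered the housing cleanly (edge at (340,320)) with no contact force. Pushing the last 15 mm gently.

```bash
python3 -m creep '[-0.005,-0.0002,0,0,0,0,-0.005,-0.0002,0,0,0,0,-0.005,-0.0002,0,0,0,0,-0.004,-0.0002,0,0,0,0,-0.004,-0.0002,0,0,0,0,-0.004,-0.0002,0,0,0,0,0,0,0,0,0,0,0,0,0,0,0,0]' && python3 w.py .5502 .1370 .180 107.3
```

```text
t: 10.15
eef_pos: [0.5491, 0.1366, 0.1818]
eef_rot: [0.473, -3.106, 0.0]
wrist_force: [-1.1, 0.5, 0.6]
finger_gap: 0.0464
grip_force: 63.0
t 10.15 pos [0.5491 0.1366 0.1818] yaw 107.3 z [-2.e-04 -1.e-04 -1.e+00] q [ 0.18  0.07  1.65 -0.    1.42 -1.69] F [-1.1  0.5  0.6] gap 0.0464134835825274
share shift [-0.0023  0.0001  0.0037] wz 0.0
```

```bash
python3 -m creep '[-0.003,0,0.001,0,0,0,-0.002,0,0.001,0,0,0,0,0,0,0,0,0]' && python3 -m creep '[-0.002,0,0,0,0,0,-0.002,0,0,0,0,0,0,0,0,0,0,0]'
```

```text
t: 10.45
eef_pos: [0.551, 0.1372, 0.1806]
eef_rot: [0.472, -3.103, 0.001]
wrist_force: [-5.3, -2.3, 1.8]
finger_gap: 0.0464
grip_force: 63.2
t: 10.75
eef_pos: [0.5519, 0.1374, 0.1802]
eef_rot: [0.472, -3.099, 0.002]
wrist_force: [-12.3, -4.3, 6.5]
finger_gap: 0.0463
grip_force: 63.7
```

Firm contact with the back stop (about 13 N). Easing off slightly, releasing and retreating straight up.

```bash
python3 -m creep '[0.003,0,0,0,0,0,0,0,0,0,0,0]' && python3 -m creep '[0,0,0,0,0,0,0,0,0,0,0,0,0,0,0,0,0,0,0,0,0,0,0,0,0,0,0,0,0,0,0,0,0,0,0,0,0,0,0,0,0,0]' -1 && python3 -m creep '[0,0,-0.01,0,0,0,0,0,-0.03,0,0,0,0,0,-0.05,0,0,0,0,0,-0.06,0,0,0,0.03,0,-0.06,0,0,0,0.06,0,-0.05,0,0,0,0.06,0,-0.05,0,0,0,0.06,0,0,0,0,0,0.06,0,0,0,0,0,0,0,0,0,0,0]'
python3 - <<'E'
from h import *
a,_=grab('side','s4'); b,d=grab('top','t4')
cv2.imwrite('pics/c4.png',np.hstack([cv2.resize(a[110:210,290:390],(400,400),interpolation=2),cv2.resize(b[130:230,220:320],(400,400),interpolation=2)]))
E
```

```text
t: 10.95
eef_pos: [0.5512, 0.1372, 0.1804]
eef_rot: [0.472, -3.103, 0.001]
wrist_force: [-4.4, -2.2, -0.0]
finger_gap: 0.0466
grip_force: 63.1
t: 11.65
eef_pos: [0.552, 0.1375, 0.1809]
eef_rot: [-0.472, 3.106, 0.0]
wrist_force: [-0.7, -1.0, -0.7]
finger_gap: 0.0853
grip_force: 0.0
t: 12.65
eef_pos: [0.4209, 0.0968, 0.3381]
eef_rot: [-0.472, 3.103, -0.0]
wrist_force: [0.9, -0.2, -0.1]
finger_gap: 0.0856
grip_force: 0.0
```

View pics/c4.png

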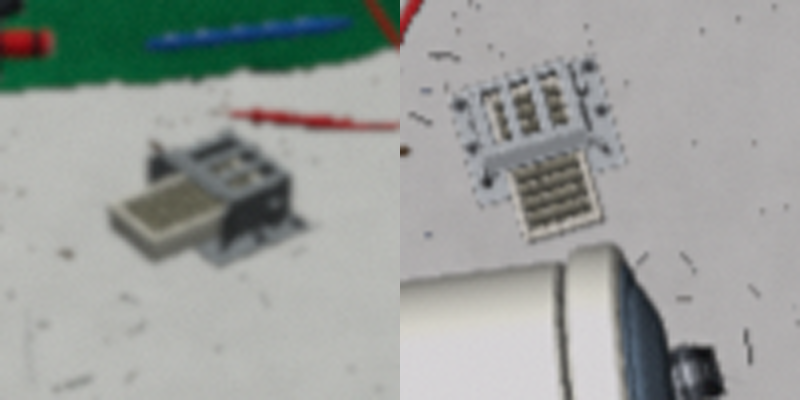

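The filter lies level in the housing, its outer end at (529,241)–(604,217), level with the end of the tongue (x ≈ -42 to -45 mm), and it shows under the roof slats to the back. So it is home, released, and the arm is clear.

```bash
python3 -c "
from workcell import robot; print(robot.job_done())"
```

```text
the job is handed in; nothing more can be done
None
```

The filter is in the housing against the back stop and released, the arm is clear, and neither the carton nor the circuit board was touched; I handed the job in about 13 s into the 48 s limit, but the hand-in returned no verdict.

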